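# Clamp a plaque onto the infrared crystal

### The job

Load the long plaque, the longest of the three samples standing on edge in the rack, into the infrared sampling station: set it down gently, lying flat inside the four corner angles over the crystal, and never let it touch the crystal plate on edge, which would scratch it. Then swing the open pressure clamp down until it is fully home with its foot pressing on the plaque, and let go. Leave the other samples in the rack and everything else on the bench where they are.

Things in the scene. Friction and masses are not known exactly. Their poses are not given: they have to be found in the camera images.
- long_plaque: The long plaque: plain tan plastic plate 60 x 40 x 10 mm, about 32 g. Body x is its thickness, y its 60 mm length, z its 40 mm width. It starts standing on a 60 mm edge (z up) in one rack slot; origin at the middle of that edge. On a flat bench it also stands by itself, and tips over flat if its top is pushed. Either face may end up on top, either end towards the hinge.
- long_plaque_center (a point): Centre of the long plaque; axes as the plaque's. In the rack its ends are hidden by the side rails, so it can be taken there only by its two faces (10 mm apart), from above; to go into the nest flat it must first be laid down on the bench (clear between rack and station) and taken again by its 60 mm edges, 40 mm apart.
- rack: Aluminium rack, fixed, 142 x 75 x 36 mm, origin under its centre. Three slots 44 mm apart along its x (-44, 0, +44 mm), a sample on edge in each, thickness along rack x; which is where changes. Slot floor 6 mm, ribs beside the slots (12.4 mm apart) 20 mm, side rails 36 mm above the bench; rails' inner faces 65 mm apart. Top of the long plaque: 46 mm above the bench.
- square_plaque: Another sample of the same plastic in the rack: 40 x 40 x 10 mm, standing; to be left. Origin at the middle of its bottom edge.
- tall_plaque: Another sample of the same plastic in the rack: 26 mm long, 50 mm high, 10 mm thick, standing; to be left. Origin at the middle of its bottom edge.
- station: Infrared sampling station, fixed: cream housing 190 (x) x 184 (y) mm plus a 27 mm lip at -x. Origin at the bench under the crystal; x points from crystal to clamp hinge, z up. Heights above the bench: black plate 48 mm, side shoulders (|y| 74 to 92 mm) and rear block (x 73 to 95 mm) 61 mm, steel clevis cheeks of the hinge (x 52 to 72, |y| up to 15 mm) 91 mm.
- crystal_plate: Black plate 142 (x) x 144 (y) mm with a steel disc 60 mm across and the small crystal at its centre, part of the station, and the four steel corner angles on it. Origin 40 mm above the bench under the crystal; its face is 8 mm higher.
- nest (a point): Centre of the crystal on the black plate's face, 48 mm above the bench; x points to the clamp hinge, z up. Four steel corner angles, 6 mm high, bound a nest 64 mm in x by 44 mm in y (plaque length goes along x). Their legs are 10 to 12 mm long: 49 mm in the middle of each long side is open, so fingers can hold the plaque's long edges until it rests on the plate.
- clamp (a joint): Angle of the pressure clamp, rad: 0 is shut, fully home (arm level over the nest, pointing to station -x); it grows as the arm swings up and back; 1.57 upright, 2.10 rear stop. Hinge friction 0.30 N m (about 2.5 N at the grip): the arm stays where it is left. Below about 0.065 the sprung foot meets a plaque in the nest and the push needed at the grip rises to about 4 N.
- clamp_hinge (a point): Clamp hinge axis (axis along station y), 62 mm from the crystal along station x and 80 mm above the bench. At 0 the arm runs from here along station -x.
- clamp_grip (a point): Point on the axis of the clamp's black round grip, 118 mm from the hinge. The grip is 15 mm thick, from 92 to 136 mm from the hinge along the arm; it can be pinched across (along station y) from above at any arm angle. A knurled steel tower 26 mm thick stands on the arm, 62 mm from the hinge, up to 37 mm above the arm's axis.
- foot: Sprung pressure foot under the clamp arm, 62 mm from the hinge: 13 mm rubber pad, origin on the pad's face. It gives about 4 mm against its spring (900 N/m) and presses a plaque lying in the nest with about 4 N when the clamp is home.
- tensile_bar: Bystander: tan dog-bone test bar 110 x 20 x 8 mm, lying behind the clear part of the bench. Origin at its centre, underneath.
- wash_bottle: Bystander: white plastic bottle, 64 mm in diameter, 150 mm high. Origin underneath.
- vial_a: Bystander: amber vial with black cap, 28 mm in diameter, 55 mm high. Origin underneath.
- vial_b: Bystander: clear vial with black cap, 28 mm in diameter, 55 mm high. Origin underneath.
- driver: Bystander: screwdriver with black handle, 170 mm long, lying on the right.
- dish: Bystander: shallow glass dish, 70 mm in diameter, 18 mm high, on the left. Origin underneath.

How it is judged:
On the way:
1. the long plaque lies flat inside the four corner angles while the clamp is still open (more than 0.5 rad) (horizontal distance between long_plaque_center and nest below 0.005 m and z of long_plaque_center in the frame of nest between 0.003 and 0.007 m and angle between the x axis of long_plaque and the z axis of nest, either way round below 0.08 rad and angle between the y axis of long_plaque and the x axis of nest, either way round below 0.15 rad and value of joint clamp above 0.5 rad), for 0.2 s.
At the end, for the whole second after the job is handed in: The long plaque lies flat (within 0.08 rad) on the crystal plate inside the corner angles, its centre within 5 mm of the crystal's and its length along the nest (within 0.15 rad), at rest; the clamp is shut to less than 0.04 rad with its foot pressing on the plaque with more than 1 N (horizontal distance between long_plaque_center and nest below 0.005 m and z of long_plaque_center in the frame of nest between 0.003 and 0.007 m and angle between the x axis of long_plaque and the z axis of nest, either way round below 0.08 rad and angle between the y axis of long_plaque and the x axis of nest, either way round below 0.15 rad and value of joint clamp below 0.04 rad and contact force between foot and long_plaque above 1 N and linear speed of long_plaque below 0.02 m/s); the robot touches nothing.
It fails at once if the long plaque touches the crystal plate on edge (leaning more than 0.35 rad from flat) (contact force between long_plaque and crystal_plate above 0.3 N and angle between the x axis of long_plaque and the z axis of nest, either way round above 0.35 rad).
It fails at once if the long plaque is dropped or slammed onto the crystal plate (faster than 0.4 m/s within 30 mm of its place) (distance between long_plaque_center and nest below 0.03 m and linear speed of long_plaque above 0.4 m/s).
It fails at once if another sample or anything else on the bench is disturbed (a sample in the rack moved by more than 20 mm, another thing by more than 30 mm) (distance of any of square_plaque, tall_plaque from where it was at the start of the episode above 0.02 m or distance of any of tensile_bar, wash_bottle, vial_a, vial_b, driver, dish from where it was at the start of the episode above 0.03 m).
It also fails if it takes over 66 s, if anything falls off the work surface, if the arm or the gripper's body presses on something with over 40 N, if the wrist force passes 120 N, or if a joint passes its speed limit or range.

### The arm

A 6-joint arm with a two-finger parallel gripper is mounted at the origin on the work surface. World frame = base frame: x ahead of the robot, y to its left, z up, the work surface at z = 0. Lengths are in m, angles in rad, forces in N, time in s.
With the tool pointing down it reaches from about 0.275 to 0.85 m from the base axis. Payload 19 kg.
Tool frame: the origin (TCP) lies between the finger pads; the fingertips stand 25 mm ahead of it and the grasp point (between the pads) lies 6 mm ahead of it (env.finger_overhang is the distance from the TCP to the fingertips, in m); z points along the fingers, y is the line along which they close (so a half turn about z gives the same grasp; the last joint's range is limited). The gripper opens to 85 mm and grips with 20 to 120 N. Pads are 22 mm wide; open, the fingers measure 114 mm over their backs; the gripper's body (76 mm by 85 mm) begins 54 mm behind the grasp point. The pads swing forward as they close: fully open they stand 13 mm farther back than shut.
Start: joints at [-1.475, 0.15, 1.437, -0, 1.554, -0.134], TCP at [0.131, -0.56, 0.256] pointing down, gripper open.
Joint ranges: [-2.8, 2.8], [-0.68, 2.1], [0.12, 2.68], [-1.39, 4.53], [0.16, 2.79], [-2.81, 2.81]. Speed limits (rad/s): [1.89, 1.89, 2.22, 3.01, 3.01, 3.01].

### API

Orientations are given as a unit quaternion [w, x, y, z].
In Python, from rig import env, viewer, ticket gives the robot as it stands.
- The arm moves only by the tool send_rows, never from a script. Its argument "deltas" is a list of rows, each an object of numbers: "tx", "ty", "tz": the shift along the world's x, y, z in mm; "turn": the turn about the world's z in rad; "grip": the opening, from 0 (shut) to 1 (fully open). A call has 1 to 20 rows; each row is the pose to reach, as a shift and turn from the pose commanded when the call began; what a row does not reach only later rows make up. A row lasts 1/10 s, in which the tool goes at most 50 mm and 8.59 degrees, less where a joint would pass 70% of its speed; a pose out of reach is approached as far as the arm can. A call with a gripper value outside its range is refused whole. The fingers move at their own pace and stop on an object; "force" is the grip in N (left out, the last holds). Time passes only in rows, so rows that repeat a pose let the fingers close. It gives the time, the measured TCP pose, the force, the opening and the grip force at its end, in the units of the state.
- env.read_state(): the state, without advancing time (a new reading comes with each control period).
- viewer.grab_frame(name): name is "scene" or "top"; returns a dict with "image" (420x560x3 uint8, blue, green, red), "mtx" (3x3 intrinsics, pixels), "R" (3x3) and "t" (3): a world point X has camera coordinates R X + t. Camera axes: x right, y down, z forward; pixel columns grow to the right and rows downward; lengths in m; the calibration is good to about 2 mm. A picture is of the moment at which its call begins. There is no depth.
- ticket.sign_off(): hands the job in; it is judged then, once.
The state is a dict: "time": time; "qpos": joint angles; "qd": joint speeds; "tau": joint torques, N m; "position": TCP position; "orientation": TCP orientation; "ft_force": force on the tool from outside, world axes, zero at the start; "torque": the same for the moment, N m; "grip_width": finger opening in m; "grasp_force": force on a finger pad.
Only numpy, scipy, OpenCV 4.12 (cv2) and the standard library are available. Lean on these libraries where they do the work, as an engineer would, in place of code of your own. Each camera call takes 0.05 s, during which the arm holds its last target. There are 200 camera calls.

## Working session

There is one attempt and no reset: what is moved stays moved. The work goes in short steps, Python scripts to look and compute and a tool call to move; the robot and the scene stay as the last step left them, time stands still between calls to the robot, and variables do not carry over. Pictures are saved under pics/ and viewed, at most 10 in all, crops included, and the job is handed in when it is done.

Besides the shell and the picture viewer there is one more tool, called after "Request:" as name([rows], argument=value, ...), one row to a line, values as JSON. send_rows: Moves the arm, as the interface text tells. Its arguments: {"type":"object","properties":{"deltas":{"type":"array","items":{"type":"object","properties":{"tx":{"type":"number"},"ty":{"type":"number"},"tz":{"type":"number"},"turn":{"type":"number"},"grip":{"type":"number"}}}},"force":{"type":"number"}},"required":["deltas"]}

```bash
mkdir -p pics; cat > h.py <<'E'
import numpy as np, cv2
from rig import env, viewer, ticket
def grab(n,f=None):
    d=viewer.grab_frame(n)
    if f: cv2.imwrite('pics/'+f,d['image'])
    return d
def ray(d,u,v,z):
    K,R,t=d['mtx'],np.array(d['R']),np.array(d['t'])
    c=-R.T@t; r=R.T@np.linalg.solve(K,[u,v,1.]); return c+r*(z-c[2])/r[2]
def proj(d,X):
    p=d['mtx']@(np.array(d['R'])@np.array(X)+np.array(d['t'])); return p[:2]/p[2]
E
python3 - <<'E'
from h import *
for n in('scene','top'):
    d=grab(n,n+'0.png'); print(n,d['mtx'],d['R'],d['t'])
print(env.read_state())
E
```

```text
scene [[434.36644425   0.         276.49347972]
 [  0.         434.36644425 215.60264523]
 [  0.           0.           1.        ]] [[-0.52989136  0.8477911   0.02157312]
 [ 0.53629138  0.35468506 -0.76589168]
 [-0.65696781 -0.3942699  -0.64260761]] [ 0.30828097 -0.2521777   1.7736675 ]
top [[426.16481069   0.         284.84954385]
 [  0.         426.16481069 205.52679418]
 [  0.           0.           1.        ]] [[-1.01364294e-01 -9.94849100e-01 -7.40234063e-04]
 [-9.72882648e-01  9.92815934e-02 -2.08907919e-01]
 [ 2.07905346e-01 -2.04556429e-02 -9.77935035e-01]] [0.03927503 0.60577061 1.11046362]
{'time': 0.1, 'qpos': array([-1.47499316e+00,  1.50910054e-01,  1.43794347e+00,  3.07506524e-06,
        1.55376793e+00, -1.34021828e-01]), 'qd': array([-1.39957604e-03, -9.90769386e-04, -1.77040432e-03, -8.13730749e-05,
        1.57336937e-03, -5.27697864e-04]), 'tau': array([ 5.79634187e-03, -7.14381695e+01, -5.71788204e+01, -9.10294432e-06,
        7.08421736e-03,  2.45853352e-05]), 'position': array([ 0.13094088, -0.55970499,  0.25576228]), 'orientation': array([-5.14279049e-04,  9.93404693e-01,  1.14659720e-01,  1.13663022e-05]), 'ft_force': array([ 0.08749044, -0.27834757,  0.06191221]), 'torque': array([-0.01087375, -0.04359333, -0.03888219]), 'grasp_force': 0.0, 'grip_width': 0.08564148738073309}
```

View pics/top0.png

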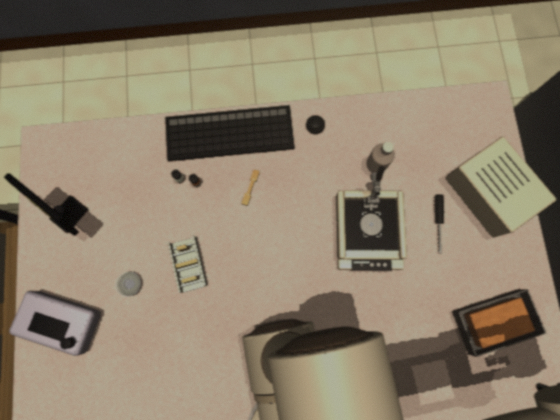

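View pics/scene0.png

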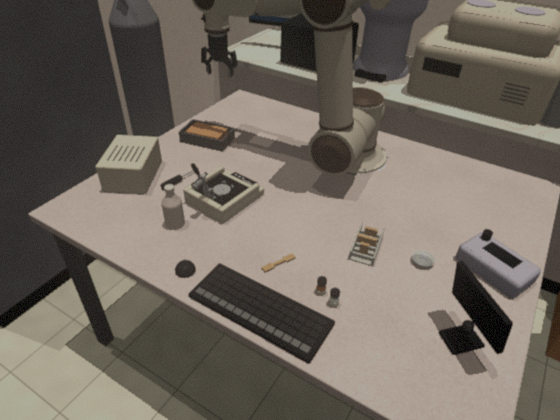

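The top view shows the rack at about (188,264) and the station at about (371,228) with the clamp open toward (377,170). The scene view shows the rack at about (368,243) and the station at about (222,192). I'll enlarge both in the top view.

```bash
python3 - <<'E'
from h import *
a=cv2.imread('pics/top0.png'); b=cv2.imread('pics/scene0.png')
r=lambda im,x,y,w,h,s:cv2.resize(im[y:y+h,x:x+w],(w*s,h*s),interpolation=cv2.INTER_CUBIC)
c=np.hstack([r(a,163,230,50,66,9)[:594],r(b,345,215,43,66,8)[:528].copy() if 0 else cv2.resize(b[215:275,343:391],(350,594),interpolation=cv2.INTER_CUBIC)])
cv2.imwrite('pics/rack.png',c[:, :800])
cv2.imwrite('pics/stat.png',r(a,325,135,90,140,4)[:600])
# colour masks: tan plaque tops in rack
hsv=cv2.cvtColor(a,cv2.COLOR_BGR2HSV)
for u,v in [(187,263),(181,249),(190,279),(200,240),(371,225),(340,195)]: print((u,v),hsv[v,u])
E
```

```text
(187, 263) [ 23 110 164]
(181, 249) [ 21 116 103]
(190, 279) [ 23 108 163]
(200, 240) [ 19  55 171]
(371, 225) [ 15  18 143]
(340, 195) [ 29  48 174]
```

View pics/rack.png

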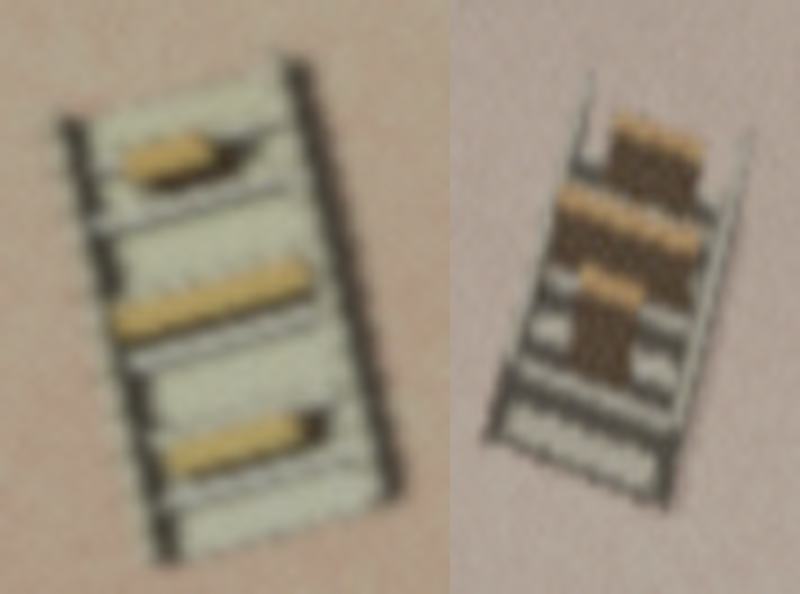

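View pics/stat.png

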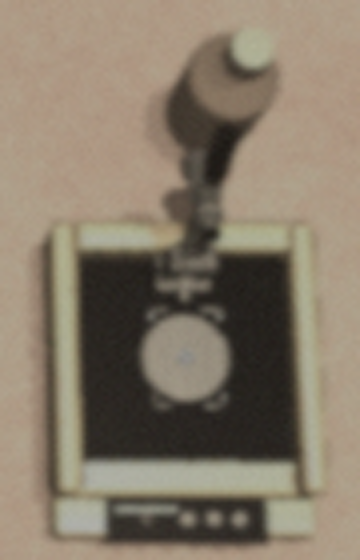

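The long plaque is in the middle slot (about (187,264) in the top view); square is nearer the robot, tall is farther. In the station crop the disc is at about (371,224) with four corner angles; the hinge is on the far side (+x) with the clamp leaning back. Now I'll measure both.

```bash
python3 - <<'E'
from h import *
from scipy.ndimage import label
def msk(d,lo,hi,box):
    h=cv2.cvtColor(d['image'],cv2.COLOR_BGR2HSV); m=cv2.inRange(h,lo,hi); k=np.zeros_like(m); x0,y0,x1,y1=box; k[y0:y1,x0:x1]=m[y0:y1,x0:x1]; return k
def comps(m,n):
    l,c=label(m)
    return [np.argwhere(l==i)[:,::-1].astype(float) for i in range(1,c+1) if (l==i).sum()>n]
def pca(P):
    c=P.mean(0); w,V=np.linalg.eigh(np.cov((P-c).T)); q=(P-c)@V[:,1]; o=(P-c)@V[:,0]
    return c, V[:,1], np.ptp(q),np.ptp(o)
t=grab('top'); s=grab('scene')
print('plaques')
for nm,d,box,lo,hi in (('top',t,(165,232,210,296),(15,80,125),(30,255,255)),('scene',s,(345,215,391,275),(8,75,140),(30,255,255))):
  for P in comps(msk(d,lo,hi,box),8):
    X=np.array([ray(d,u,v,.046) for u,v in P])[:,:2]
    c,a,L,W=pca(X); print(nm,P.mean(0).round(1),len(P),c.round(4),'ang',np.degrees(np.arctan2(a[1],a[0])).round(1),L.round(3),W.round(3))
print('disc top')
h=cv2.cvtColor(t['image'],cv2.COLOR_BGR2HSV)
for P in comps(msk(t,(0,0,95),(40,255,255),(348,202,394,252)),100):
    cn=P.astype(np.int32); (e)=cv2.fitEllipse(cv2.convexHull(cn)); print(len(P),e, ray(t,*P.mean(0),.048), ray(t,*e[0],.048))
print('black plate / housing')
bl=msk(t,(0,0,0),(180,255,70),(338,192,402,258))
for P in comps(bl,200):
    X=np.array([ray(t,u,v,.048) for u,v in P],np.float32)[:,:2]; print(len(P),cv2.minAreaRect(X))
    # side edges of black plate: leftmost/rightmost col per row
    for f,nm in((min,'L'),(max,'R')):
        E=np.array([(f(P[P[:,1]==v][:,0]),v) for v in range(205,248)],float); Y=np.array([ray(t,u,v,.048) for u,v in E])
        k=np.polyfit(Y[:,0],Y[:,1],1); print(nm,np.degrees(np.arctan(k[0])),k)
# housing by saturation/greenish? rail cream
# tensile bar, dish, bottle, vials positions roughly
for n,u,v,z in(('bar',251,187,.008),('dish',130,283,.018),('vial',195,180,.055),('bottletop',388,148,.15),('drv',439,222,.01)): print(n,ray(t,u,v,z).round(3))
E
```

```text
plaques
top [180.9 246.9] 30 [0.5241 0.2727] ang 101.2 0.024 0.009
top [186.1 262.7] 73 [0.4795 0.2606] ang 99.8 0.061 0.009
top [188.3 279. ] 50 [0.4351 0.2571] ang 101.5 0.039 0.009
scene [371.6 228.2] 19 [0.4379 0.2586] ang 102.7 0.034 0.007
scene [367.2 236.5] 39 [0.4814 0.2624] ang 100.5 0.056 0.009
scene [364.5 243.5] 16 [0.5146 0.2676] ang 97.6 0.023 0.008
disc top
376 ((370.83453369140625, 223.83792114257812), (21.429645538330078, 22.131816864013672), 132.65164184570312) [ 0.53396658 -0.25395853  0.048     ] [ 0.53429412 -0.25427184  0.048     ]
black plate / housingTraceback (most recent call last):
  File "<stdin>", line 24, in <module>
cv2.error: OpenCV(4.12.0) /io/opencv/modules/imgproc/src/convhull.cpp:143: error: (-215:Assertion failed) total >= 0 && (depth == CV_32F || depth == CV_32S) in function 'convexHull'
```

```bash
python3 - <<'E'
from h import *
t=grab('top'); s=grab('scene')
h=cv2.cvtColor(t['image'],cv2.COLOR_BGR2HSV)
m=cv2.inRange(h,(0,0,0),(180,255,75))
A=[]
for u_rng,nm in(((340,356),'L'),((388,402),'R')):
    E=[]
    for v in range(206,248):
        g=t['image'][v,u_rng[0]:u_rng[1]].mean(1); j=np.argmax(abs(np.diff(g[(slice(None))]))) 
        dg=np.abs(np.diff(g)); sg=np.diff(g)*(-1 if nm=='L' else 1); w=np.clip(sg,0,None)**2; E.append(((w*np.arange(len(w))).sum()/w.sum()+u_rng[0]+.5,v))
    Y=np.array([ray(t,u,v,.055) for u,v in E]); k=np.polyfit(Y[:,0],Y[:,1],1); r=abs(np.polyval(k,Y[:,0])-Y[:,1]); ok=r<np.median(r)*2.5
    k=np.polyfit(Y[ok,0],Y[ok,1],1); print(nm,np.degrees(np.arctan(k[0])),np.polyval(k,.534),ok.sum()); A.append(np.arctan(k[0]))
print([x.round(1).tolist() for x in (proj(s,[.534,-.254,.048]),)])
# scene disc
hs=cv2.cvtColor(s['image'],cv2.COLOR_BGR2HSV); g=cv2.cvtColor(s['image'],cv2.COLOR_BGR2GRAY)
x0,y0=proj(s,[.534,-.254,.048]).astype(int)
sub=(g[y0-9:y0+9,x0-16:x0+16]>85).astype(np.uint8); n,l,st,ce=cv2.connectedComponentsWithStats(sub)
for i in range(1,n):
    if st[i,4]>30: print('scene disc',ce[i]+[x0-16,y0-9],st[i],ray(s,*(ce[i]+[x0-16,y0-9]),.048))
y=np.mean(A); o=np.array([.534,-.254]); ex=np.array([np.cos(y),np.sin(y)])
for a in(1.4,1.6,1.8,2.0,2.1):
    for d,nm in((t,'top'),(s,'scene')):
        P=[proj(d,[*(o+ex*(.062-q*np.cos(a))),.08+q*np.sin(a)]).round(0).tolist() for q in(0,.092,.118,.136)]; print(a,nm,P)
for n,u,v,z in(('bar',251,187,.008),('vial',195,180,.055),('bottletop',388,148,.15)): print(n,ray(t,u,v,z).round(3))
r=lambda im,x,y,w,h,q:cv2.resize(im[y:y+h,x:x+w],(w*q,h*q),interpolation=cv2.INTER_CUBIC)
c=np.hstack([r(t['image'],355,140,45,70,8),r(s['image'],155,150,54,70,8)]); cv2.imwrite('pics/clamp.png',c)
E
```

```text
L -5.639267411693763 -0.17935153700371867 41
R -5.994155428044237 -0.32967158074494274 37
[[221.5, 188.6]]
scene disc [220.61016949 189.        ] [  3   5  23  12 177] [ 0.53733443 -0.25517747  0.048     ]
1.4 top [[372.0, 200.0], [380.0, 198.0], [382.0, 197.0], [384.0, 197.0]]
1.4 scene [[208.0, 189.0], [209.0, 164.0], [209.0, 157.0], [210.0, 152.0]]
1.6 top [[372.0, 200.0], [379.0, 190.0], [382.0, 187.0], [383.0, 185.0]]
1.6 scene [[208.0, 189.0], [205.0, 166.0], [204.0, 160.0], [204.0, 155.0]]
1.8 top [[372.0, 200.0], [379.0, 184.0], [381.0, 179.0], [382.0, 175.0]]
1.8 scene [[208.0, 189.0], [201.0, 170.0], [199.0, 164.0], [197.0, 159.0]]
2.0 top [[372.0, 200.0], [378.0, 178.0], [380.0, 171.0], [381.0, 166.0]]
2.0 scene [[208.0, 189.0], [197.0, 174.0], [194.0, 169.0], [191.0, 165.0]]
2.1 top [[372.0, 200.0], [377.0, 175.0], [379.0, 168.0], [380.0, 162.0]]
2.1 scene [[208.0, 189.0], [195.0, 176.0], [191.0, 172.0], [189.0, 169.0]]
bar [0.684 0.069 0.008]
vial [0.707 0.222 0.055]
bottletop [ 0.714 -0.306  0.15 ]
```

View pics/clamp.png

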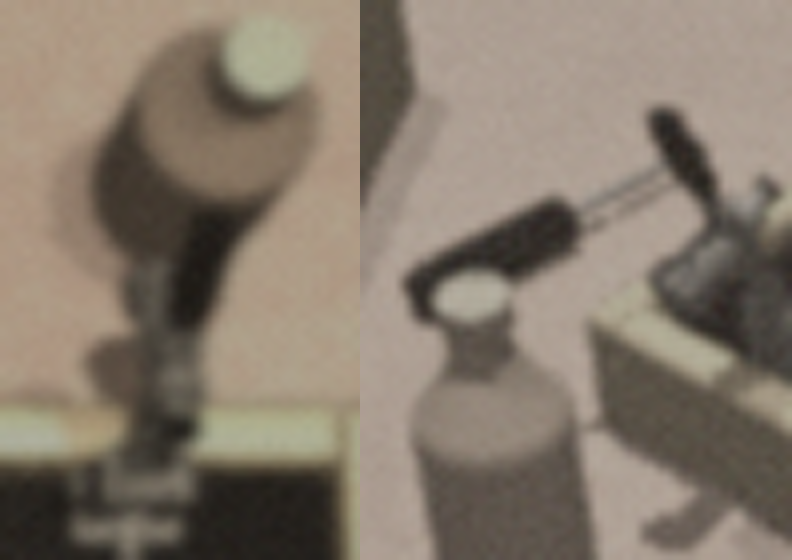

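The clamp stands at about 2.0 rad (scene grip tip about (193,164), root about (198,175)) and the bottle is behind it. My estimates:
- **Plaque:** (0.4805, 0.2615), length axis about 100.3°
- **Nest:** (0.5355, -0.2545), yaw about -5.8°

Now I move to above the rack.

Request:
send_rows([
  {"tx":350,"ty":821,"tz":-100,"turn":1.52,"grip":0.36},
  {"tx":350,"ty":821,"tz":-100,"turn":1.52,"grip":0.36},
  {"tx":350,"ty":821,"tz":-100,"turn":1.52,"grip":0.36},
  {"tx":350,"ty":821,"tz":-100,"turn":1.52,"grip":0.36},
  {"tx":350,"ty":821,"tz":-100,"turn":1.52,"grip":0.36},
  {"tx":350,"ty":821,"tz":-100,"turn":1.52,"grip":0.36},
  {"tx":350,"ty":821,"tz":-100,"turn":1.52,"grip":0.36},
  {"tx":350,"ty":821,"tz":-100,"turn":1.52,"grip":0.36},
  {"tx":350,"ty":821,"tz":-100,"turn":1.52,"grip":0.36},
  {"tx":350,"ty":821,"tz":-100,"turn":1.52,"grip":0.36},
  {"tx":350,"ty":821,"tz":-100,"turn":1.52,"grip":0.36},
  {"tx":350,"ty":821,"tz":-100,"turn":1.52,"grip":0.36},
  {"tx":350,"ty":821,"tz":-100,"turn":1.52,"grip":0.36},
  {"tx":350,"ty":821,"tz":-100,"turn":1.52,"grip":0.36},
  {"tx":350,"ty":821,"tz":-100,"turn":1.52,"grip":0.36},
  {"tx":350,"ty":821,"tz":-100,"turn":1.52,"grip":0.36},
  {"tx":350,"ty":821,"tz":-100,"turn":1.52,"grip":0.36},
  {"tx":350,"ty":821,"tz":-100,"turn":1.52,"grip":0.36},
  {"tx":350,"ty":821,"tz":-100,"turn":1.52,"grip":0.36},
  {"tx":350,"ty":821,"tz":-100,"turn":1.52,"grip":0.36},
], force=25)

```text
time: 2.3
position: [0.481, 0.2628, 0.1553]
orientation: [-0.0, 0.64, 0.768, -0.001]
ft_force: [-0.5, -0.7, -0.7]
grip_width: 0.0309
grasp_force: 0.0
```

Request:
send_rows([
  {"tz":-40},
  {"tz":-75},
  {"tz":-90},
  {"tz":-100},
  {"tz":-104},
  {"tz":-104},
  {"tz":-104},
])

```text
validation failed for argument at $.de...
```

Request:
send_rows([
  {"grip":0.2},
  {"grip":0.1},
  {"grip":0.05},
  {"grip":0.05},
  {"grip":0.05},
  {"grip":0.05},
], force=30)

```text
validation failed for argument at $.de...
```

Rows need all their fields.

Request:
send_rows([
  {"tx":0,"ty":0,"tz":-40,"turn":0,"grip":0.36},
  {"tx":0,"ty":0,"tz":-75,"turn":0,"grip":0.36},
  {"tx":0,"ty":0,"tz":-90,"turn":0,"grip":0.36},
  {"tx":0,"ty":0,"tz":-100,"turn":0,"grip":0.36},
  {"tx":0,"ty":0,"tz":-104,"turn":0,"grip":0.36},
  {"tx":0,"ty":0,"tz":-104,"turn":0,"grip":0.36},
  {"tx":0,"ty":0,"tz":-104,"turn":0,"grip":0.36},
])

```text
time: 3.0
position: [0.4814, 0.2611, 0.0533]
orientation: [0.0, 0.641, 0.767, 0.001]
ft_force: [0.1, -0.1, -0.2]
grip_width: 0.0307
grasp_force: 0.0
```

```bash
python3 - <<'E'
from h import *
s=env.read_state(); print(s['position'],s['ft_force'],s['grip_width'],env.finger_overhang)
t=grab('top'); d=grab('scene')
r=lambda im,x,y,w,h,q:cv2.resize(im[y:y+h,x:x+w],(w*q,h*q),interpolation=cv2.INTER_CUBIC)
cv2.imwrite('pics/g1.png',np.hstack([r(t['image'],160,225,60,75,6),r(d['image'],335,205,65,75,6)]))
E
```

```text
[0.48143186 0.26111127 0.05332407] [ 0.06356025 -0.10733413 -0.15025984] 0.030708094929690448 0.025
```

View pics/g1.png

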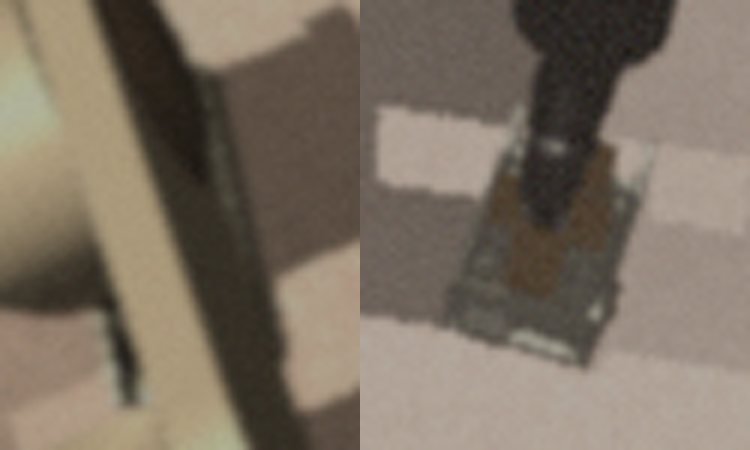

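The top view is blocked by the arm. The scene crop shows the front finger at about (545,190), in front of the middle plaque and close to its mid-length. Closing.

Request:
send_rows([
  {"tx":0,"ty":0,"tz":-1,"turn":0,"grip":0.2},
  {"tx":0,"ty":0,"tz":-1,"turn":0,"grip":0.14},
  {"tx":0,"ty":0,"tz":-1,"turn":0,"grip":0.05},
  {"tx":0,"ty":0,"tz":-1,"turn":0,"grip":0.05},
  {"tx":0,"ty":0,"tz":-1,"turn":0,"grip":0.05},
  {"tx":0,"ty":0,"tz":-1,"turn":0,"grip":0.05},
  {"tx":0,"ty":0,"tz":-1,"turn":0,"grip":0.05},
], force=30)

```text
time: 3.8
position: [0.481, 0.2612, 0.0515]
orientation: [0.0, 0.641, 0.767, 0.0]
ft_force: [-1.5, -0.5, 5.0]
grip_width: 0.0095
grasp_force: 32.6
```

Request:
send_rows([
  {"tx":0,"ty":0,"tz":15,"turn":0,"grip":0.05},
  {"tx":0,"ty":0,"tz":50,"turn":0,"grip":0.05},
  {"tx":0,"ty":0,"tz":85,"turn":0,"grip":0.05},
  {"tx":0,"ty":-30,"tz":100,"turn":0.14,"grip":0.05},
  {"tx":0,"ty":-60,"tz":100,"turn":0.28,"grip":0.05},
  {"tx":0,"ty":-90,"tz":100,"turn":0.42,"grip":0.05},
  {"tx":0,"ty":-120,"tz":100,"turn":0.56,"grip":0.05},
  {"tx":0,"ty":-150,"tz":100,"turn":0.7,"grip":0.05},
  {"tx":0,"ty":-180,"tz":100,"turn":0.84,"grip":0.05},
  {"tx":0,"ty":-205,"tz":80,"turn":0.98,"grip":0.05},
  {"tx":0,"ty":-225,"tz":60,"turn":1.12,"grip":0.05},
  {"tx":0,"ty":-231,"tz":40,"turn":1.26,"grip":0.05},
  {"tx":0,"ty":-231,"tz":20,"turn":1.29,"grip":0.05},
  {"tx":0,"ty":-231,"tz":10,"turn":1.29,"grip":0.05},
  {"tx":0,"ty":-231,"tz":4,"turn":1.29,"grip":0.05},
  {"tx":0,"ty":-231,"tz":4,"turn":1.29,"grip":0.05},
  {"tx":0,"ty":-231,"tz":4,"turn":1.29,"grip":0.05},
])

```text
time: 5.5
position: [0.4813, 0.0303, 0.0559]
orientation: [0.0, 0.051, 0.999, -0.0]
ft_force: [0.1, 0.1, 0.5]
grip_width: 0.0089
grasp_force: 31.9
```

```bash
python3 - <<'E'
from h import *
s=env.read_state(); print(s['position'],s['orientation'],s['ft_force'],s['grip_width'])
d=grab('scene'); p=proj(d,[.48,.03,.03]).astype(int)
r=lambda im,x,y,w,h,q:cv2.resize(im[y:y+h,x:x+w],(w*q,h*q),interpolation=cv2.INTER_CUBIC)
print(p)
cv2.imwrite('pics/g2.png',np.hstack([r(d['image'],p[0]-35,p[1]-45,70,75,6),r(d['image'],335,205,60,75,6)]))
E
```

```text
[0.48132413 0.03029499 0.0559198 ] [ 4.00961454e-04  5.10324304e-02  9.98696915e-01 -5.50250407e-05] [0.06438197 0.14887258 0.54636204] 0.008899874346842857
[300 213]
```

View pics/g2.png

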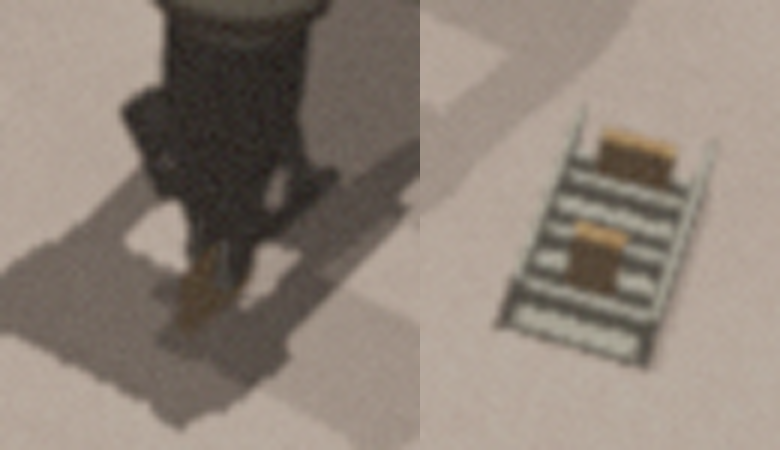

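The left crop shows the plaque upright in the gripper just above the bench; the right crop shows the other two samples still in the rack. Lowering.

Request:
send_rows([
  {"tx":0,"ty":0,"tz":-5,"turn":0,"grip":0.05},
  {"tx":0,"ty":0,"tz":-8,"turn":0,"grip":0.05},
  {"tx":0,"ty":0,"tz":-10,"turn":0,"grip":0.05},
  {"tx":0,"ty":0,"tz":-11,"turn":0,"grip":0.05},
  {"tx":0,"ty":0,"tz":-11,"turn":0,"grip":0.05},
])

```text
time: 6.05
position: [0.4809, 0.0302, 0.0454]
orientation: [0.0, 0.051, 0.999, -0.0]
ft_force: [-12.7, 0.7, 26.4]
grip_width: 0.0091
grasp_force: 35.6
```

Request:
send_rows([
  {"tx":0,"ty":0,"tz":1,"turn":0,"grip":0.05},
  {"tx":0,"ty":0,"tz":1,"turn":0,"grip":0.2},
  {"tx":0,"ty":0,"tz":1,"turn":0,"grip":0.4},
  {"tx":0,"ty":0,"tz":0,"turn":0,"grip":0.7},
  {"tx":0,"ty":0,"tz":-4,"turn":0,"grip":1},
  {"tx":0,"ty":0,"tz":-7,"turn":0,"grip":1},
  {"tx":0,"ty":0,"tz":-7,"turn":0,"grip":1},
  {"tx":0,"ty":0,"tz":-7,"turn":0,"grip":1},
])

```text
time: 6.85
position: [0.4808, 0.0301, 0.0371]
orientation: [-0.0, 0.051, 0.999, -0.0]
ft_force: [0.3, -0.0, 0.0]
grip_width: 0.0856
grasp_force: 0.0
```

Request:
send_rows([
  {"tx":-1,"ty":-15,"tz":0,"turn":0,"grip":1},
  {"tx":-3,"ty":-30,"tz":0,"turn":0,"grip":1},
  {"tx":-4,"ty":-38,"tz":0,"turn":0,"grip":1},
  {"tx":-4,"ty":-43,"tz":0,"turn":0,"grip":1},
  {"tx":-5,"ty":-47,"tz":0,"turn":0,"grip":1},
  {"tx":-5,"ty":-51,"tz":0,"turn":0,"grip":1},
  {"tx":-5,"ty":-54,"tz":0,"turn":0,"grip":1},
  {"tx":-5,"ty":-54,"tz":0,"turn":0,"grip":1},
  {"tx":-5,"ty":-54,"tz":0,"turn":0,"grip":1},
  {"tx":-5,"ty":-54,"tz":60,"turn":0,"grip":1},
  {"tx":-5,"ty":-54,"tz":100,"turn":0,"grip":1},
  {"tx":-5,"ty":-54,"tz":100,"turn":0,"grip":1},
])

```text
time: 8.05
position: [0.4784, -0.0241, 0.1434]
orientation: [0.004, 0.051, 0.999, -0.001]
ft_force: [0.5, 0.2, -0.4]
grip_width: 0.085
grasp_force: 0.0
```

```bash
python3 - <<'E'
from h import *
s=env.read_state(); print(s['position'],s['ft_force'],s['grip_width'])
d=grab('scene'); p=proj(d,[.48,.0,.0]).astype(int); t=grab('top'); q=proj(t,[.48,.0,0]).astype(int)
r=lambda im,x,y,w,h,q:cv2.resize(im[y:y+h,x:x+w],(w*q,h*q),interpolation=cv2.INTER_CUBIC)
print(p,q)
cv2.imwrite('pics/g3.png',np.hstack([r(d['image'],p[0]-35,p[1]-50,70,75,5),r(t['image'],q[0]-40,q[1]-37,80,75,5)]))
E
```

```text
[ 0.47839052 -0.02408889  0.1434036 ] [ 0.52685755  0.22241494 -0.37338654] 0.08499686678121192
[292 217] [281 254]
```

View pics/g3.png

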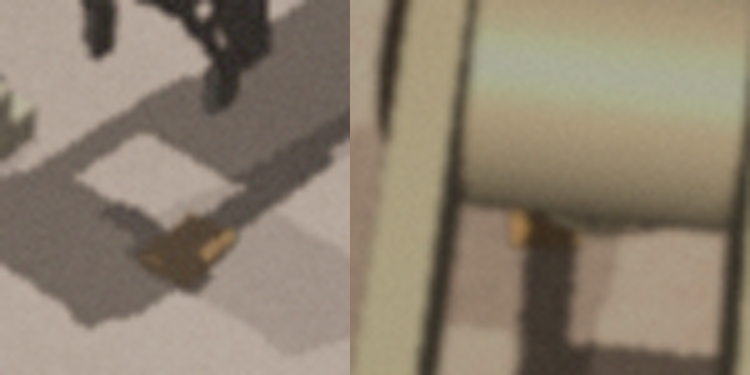

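The scene crop shows the plaque lying flat at about (190,252), partly in shadow; the top view is mostly blocked. I'll measure it.

```bash
python3 - <<'E'
from h import *
d=grab('scene'); hs=cv2.cvtColor(d['image'],cv2.COLOR_BGR2HSV)
m=cv2.inRange(hs,(5,75,40),(30,255,255)); 
k=np.zeros_like(m); k[195:240,270:320]=m[195:240,270:320]
k=cv2.morphologyEx(k,cv2.MORPH_CLOSE,np.ones((3,3)))
n,l,st,ce=cv2.connectedComponentsWithStats(k)
for i in range(1,n):
    if st[i,4]>20:
        P=np.argwhere(l==i)[:,::-1]
        for z in(0.005,.010):
            X=np.array([ray(d,u,v,z)[:2] for u,v in P],np.float32); print(st[i],ce[i],X.mean(0),cv2.minAreaRect(X))
            
P=np.argwhere(l>0)
for v in range(205,232): print(v,''.join('%4d'%x for x in hs[v,280:312,1]))
E
```

```text
[285 210  19  14 155] [294.22580645 216.56774194] [0.47933033 0.005876  ] ((0.4776093065738678, 0.005036164075136185), (0.0411757230758667, 0.06771576404571533), 87.87088012695312)
[285 210  19  14 155] [294.22580645 216.56774194] [0.48459497 0.0086649 ] ((0.48288336396217346, 0.007829555310308933), (0.04095552861690521, 0.06735366582870483), 87.87088012695312)
205   38  38  37  38  38  38  38  38  37  37  39  38  41  39  39  37  39  38  39  43  43  36  40  39  43  51  49  41  41  48  52  53
206   40  38  38  37  37  37  37  37  37  35  39  38  37  35  38  40  38  40  41  36  38  39  42  44  47  46  41  49  50  42  48  41
207   45  42  44  38  40  38  37  38  36  35  37  37  41  42  41  39  39  41  40  38  42  47  47  48  46  43  53  48  40  49  40  40
208   39  47  45  45  44  43  39  37  37  36  39  38  38  41  41  42  43  38  40  44  44  41  40  46  45  46  46  39  54  50  51  43
209   50  48  49  46  45  38  43  39  38  38  42  41  41  47  58  67  47  43  42  40  53  54  47  48  44  46  48  46  45  43  42  45
210   39  52  46  44  45  47  44  49  39  39  42  44  47  59  73  80  7
[... 2154 characters left out ...]
 40  42  41  40  39  38  39  40  40
227   51  43  44  43  42  42  46  39  44  41  34  33  34  38  34  37  39  36  35  38  40  41  38  39  38  40  40  41  38  40  38  43
228   44  41  44  48  46  51  44  34  37  35  37  37  35  38  38  34  35  37  37  36  40  40  40  37  38  40  39  38  41  41  42  41
229   41  48  41  42  42  43  36  33  33  37  36  36  34  38  38  38  38  36  39  39  37  35  35  40  41  39  41  40  41  36  40  39
230   48  43  42  38  38  36  34  37  34  35  38  35  37  36  37  37  35  37  35  35  36  36  37  38  38  37  40  40  38  40  41  39
231   37  41  36  38  35  35  36  34  36  36  36  38  36  34  34  35  38  37  35  34  38  36  36  38  37  38  37  41  37  41  41  38
```

Request:
send_rows([
  {"tx":3,"ty":29,"tz":0,"turn":0,"grip":0.8},
  {"tx":3,"ty":29,"tz":-40,"turn":0,"grip":0.8},
  {"tx":3,"ty":29,"tz":-80,"turn":0,"grip":0.8},
  {"tx":3,"ty":29,"tz":-105,"turn":0,"grip":0.8},
  {"tx":3,"ty":29,"tz":-116,"turn":0,"grip":0.8},
  {"tx":3,"ty":29,"tz":-119,"turn":0,"grip":0.7},
  {"tx":3,"ty":29,"tz":-119,"turn":0,"grip":0.6},
  {"tx":3,"ty":29,"tz":-119,"turn":0,"grip":0.54},
  {"tx":3,"ty":29,"tz":-119,"turn":0,"grip":0.48},
  {"tx":3,"ty":29,"tz":-119,"turn":0,"grip":0.42},
  {"tx":3,"ty":29,"tz":-119,"turn":0,"grip":0.4},
  {"tx":3,"ty":29,"tz":-119,"turn":0,"grip":0.4},
  {"tx":3,"ty":29,"tz":-119,"turn":0,"grip":0.4},
], force=25)

```text
time: 9.5
position: [0.4818, 0.0051, 0.0217]
orientation: [0.003, 0.051, 0.999, -0.0]
ft_force: [-3.9, 4.0, 47.3]
grip_width: 0.0503
grasp_force: 23.4
```

Fingertips are pressing on the bench, because I used a z reading taken before the arm had settled. I'll raise a little and close again.

Request:
send_rows([
  {"tx":0,"ty":0,"tz":6,"turn":0,"grip":0.56},
  {"tx":0,"ty":0,"tz":6,"turn":0,"grip":0.56},
  {"tx":0,"ty":0,"tz":6,"turn":0,"grip":0.5},
  {"tx":0,"ty":0,"tz":6,"turn":0,"grip":0.46},
  {"tx":0,"ty":0,"tz":6,"turn":0,"grip":0.4},
  {"tx":0,"ty":0,"tz":6,"turn":0,"grip":0.4},
  {"tx":0,"ty":0,"tz":6,"turn":0,"grip":0.4},
])

```text
time: 10.2
position: [0.4788, 0.0051, 0.0242]
orientation: [-0.0, 0.051, 0.999, -0.0]
ft_force: [-2.0, 1.4, 7.6]
grip_width: 0.0392
grasp_force: 24.4
```

```bash
python3 - <<'E'
from h import *
s=env.read_state(); print(s['position'],s['ft_force'])
d=grab('scene'); hs=cv2.cvtColor(d['image'],cv2.COLOR_BGR2HSV)
R=np.array(d['R']); print('cam',-R.T@np.array(d['t']))
m=cv2.inRange(hs,(5,70,30),(30,255,255)); 
k=np.zeros_like(m); k[195:240,270:320]=m[195:240,270:320]
print([proj(d,[x,.005-(x-.4788)*.1,.01]).round(1).tolist() for x in (.449,.479,.509)])
for v in range(205,228): print(v,''.join('#' if x else '.' for x in k[v,275:315]))
r=d['image'][190:240,260:325]; cv2.imwrite('pics/g4.png',cv2.resize(r,None,fx=9,fy=9,interpolation=cv2.INTER_CUBIC))
E
```

```text
[0.47879453 0.00514345 0.02416959] [-1.96403747  1.41752084  7.56565492]
cam [1.4638386  0.52738951 0.93998084]
[[299.4, 210.8], [294.1, 215.2], [288.8, 219.8]]
205 ...........#............................
206 ........................................
207 ........................................
208 ........................................
209 ..................................#.....
210 ....................#.....#......#......
211 ..................######..#.............
212 ................########........#.......
213 ...............########.......#.........
214 .............##########.................
215 .............##########.................
216 ............###########.................
217 ...........############.................
218 ..........#############.................
219 ..........#############.................
220 ..........#############.................
221 ............##########..................
222 ..............########..................
223 ................#####...................
224 .................##.....................
225 ........................................
226 ........................................
227 ........................................
```

View pics/g4.png

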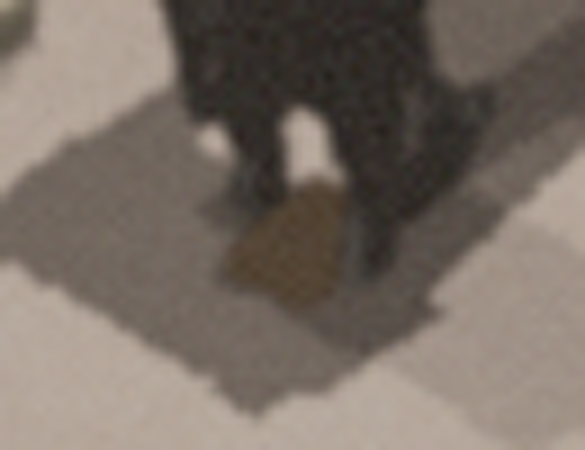

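The picture shows the plaque flat between the fingers, its near (+x) end visible with corners at about (293.5,224) and (285.5,219) in the full image. I'll compare those with the predicted corner positions.

```bash
python3 - <<'E'
from h import *
d=grab('scene')
u=np.array([np.cos(-.102),np.sin(-.102)]); w=np.array([-u[1],u[0]]); c=np.array([.4788,.0051])
for dx in(-.004,-.002,0,.002,.004):
  q=c+dx*u
  print(dx,[proj(d,[*(q+.03*u+sy*.02*w),z]).round(1).tolist() for sy in(1,-1) for z in(0,.01)])
hs=cv2.cvtColor(d['image'],cv2.COLOR_BGR2HSV).astype(int); 
# subpixel end-edge crossing: along columns near the end, saturation profile bottom side
for col in(287,289,291,292,293):
  S=hs[214:230,col,1]; print(col,S.tolist())
E
```

```text
-0.004 [[294.3, 223.9], [294.5, 221.6], [284.6, 219.0], [284.7, 216.7]]
-0.002 [[294.0, 224.3], [294.1, 222.0], [284.3, 219.3], [284.4, 217.0]]
0 [[293.6, 224.6], [293.7, 222.3], [283.9, 219.6], [284.0, 217.3]]
0.002 [[293.2, 224.9], [293.4, 222.6], [283.5, 219.9], [283.6, 217.6]]
0.004 [[292.9, 225.2], [293.0, 222.9], [283.2, 220.2], [283.3, 217.9]]
287 [47, 68, 89, 87, 92, 101, 92, 70, 53, 47, 42, 53, 42, 45, 41, 42]
289 [90, 92, 94, 98, 93, 91, 91, 93, 72, 45, 47, 47, 49, 45, 40, 45]
291 [100, 96, 98, 90, 98, 89, 95, 91, 94, 67, 54, 41, 43, 51, 41, 44]
292 [84, 98, 86, 85, 93, 98, 96, 93, 91, 87, 54, 55, 43, 46, 48, 46]
293 [87, 86, 98, 95, 98, 86, 94, 82, 90, 91, 86, 52, 42, 48, 42, 45]
```

Request:
send_rows([
  {"tx":0,"ty":0,"tz":15,"turn":0,"grip":0.4},
  {"tx":0,"ty":0,"tz":55,"turn":0,"grip":0.4},
  {"tx":0,"ty":0,"tz":95,"turn":0,"grip":0.4},
  {"tx":8,"ty":-40,"tz":110,"turn":0,"grip":0.4},
  {"tx":17,"ty":-80,"tz":110,"turn":0,"grip":0.4},
  {"tx":26,"ty":-120,"tz":110,"turn":0,"grip":0.4},
  {"tx":35,"ty":-160,"tz":110,"turn":0,"grip":0.4},
  {"tx":44,"ty":-200,"tz":110,"turn":0,"grip":0.4},
  {"tx":52,"ty":-235,"tz":110,"turn":0,"grip":0.4},
  {"tx":56,"ty":-253,"tz":100,"turn":0,"grip":0.4},
  {"tx":57,"ty":-260,"tz":85,"turn":0,"grip":0.4},
  {"tx":57,"ty":-260,"tz":75,"turn":0,"grip":0.4},
  {"tx":57,"ty":-260,"tz":70,"turn":0,"grip":0.4},
  {"tx":57,"ty":-260,"tz":70,"turn":0,"grip":0.4},
  {"tx":57,"ty":-260,"tz":70,"turn":0,"grip":0.4},
  {"tx":57,"ty":-260,"tz":70,"turn":0,"grip":0.4},
])

```text
time: 11.9
position: [0.5362, -0.2544, 0.095]
orientation: [0.0, 0.051, 0.999, -0.0]
ft_force: [0.8, -0.2, 0.6]
grip_width: 0.0391
grasp_force: 26.2
```

```bash
python3 - <<'E'
from h import *
s=env.read_state(); print(s['position'],s['orientation'],s['ft_force'],s['grip_width'],s['grasp_force'])
d=grab('scene'); t=grab('top')
r=lambda im,x,y,w,h,q:cv2.resize(im[y:y+h,x:x+w],(w*q,h*q),interpolation=cv2.INTER_CUBIC)
cv2.imwrite('pics/g5.png',np.hstack([r(d['image'],180,140,80,75,6),r(t['image'],345,185,50,75,6)]))
u=np.array([np.cos(-.102),np.sin(-.102)]); w=np.array([-u[1],u[0]]); c=s['position'][:2]
zb=s['position'][2]-.0242
print([proj(d,[*(c+sx*.03*u+sy*.02*w),zb+z]).round(1).tolist() for sx in (1,-1) for sy in(1,-1) for z in(0,.01)])
E
```

```text
[ 0.53624696 -0.2544176   0.09497791] [ 4.38800181e-04  5.05269952e-02  9.98722555e-01 -2.97834269e-04] [ 0.84308297 -0.18745027  0.6297346 ] 0.03914707608213555 26.21720016002655
[[218.7, 189.8], [218.5, 187.4], [210.1, 185.3], [209.9, 182.9], [230.9, 181.7], [230.8, 179.3], [222.4, 177.4], [222.2, 175.1]]
```

View pics/g5.png

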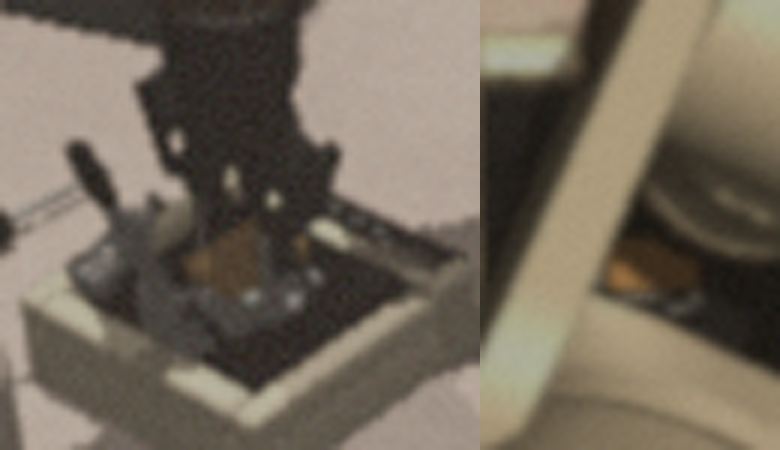

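The plaque (brown, about (225,260) in the scene crop) is held flat above the nest. The clamp is clear behind it. Lowering slowly.

Request:
send_rows([
  {"tx":0,"ty":0,"tz":-6,"turn":0,"grip":0.4},
  {"tx":0,"ty":0,"tz":-11,"turn":0,"grip":0.4},
  {"tx":0,"ty":0,"tz":-14,"turn":0,"grip":0.4},
  {"tx":0,"ty":0,"tz":-17,"turn":0,"grip":0.4},
  {"tx":0,"ty":0,"tz":-19,"turn":0,"grip":0.4},
  {"tx":0,"ty":0,"tz":-20,"turn":0,"grip":0.4},
  {"tx":0,"ty":0,"tz":-21,"turn":0,"grip":0.4},
  {"tx":0,"ty":0,"tz":-21,"turn":0,"grip":0.4},
])

```text
time: 12.8
position: [0.5359, -0.2549, 0.0732]
orientation: [-0.0, 0.051, 0.999, -0.0]
ft_force: [-0.1, -0.4, 0.1]
grip_width: 0.0392
grasp_force: 26.2
```

Request:
send_rows([
  {"tx":0,"ty":0,"tz":-0.5,"turn":0,"grip":0.4},
  {"tx":0,"ty":0,"tz":-1,"turn":0,"grip":0.4},
  {"tx":0,"ty":0,"tz":-1,"turn":0,"grip":0.4},
])

```text
time: 13.1
position: [0.5359, -0.2549, 0.0723]
orientation: [-0.0, 0.051, 0.999, -0.0]
ft_force: [0.6, -0.1, 0.2]
grip_width: 0.0393
grasp_force: 26.2
```

Request:
send_rows([
  {"tx":0,"ty":0,"tz":-0.5,"turn":0,"grip":0.4},
  {"tx":0,"ty":0,"tz":-1,"turn":0,"grip":0.4},
  {"tx":0,"ty":0,"tz":-1,"turn":0,"grip":0.4},
])

```text
time: 13.4
position: [0.536, -0.2549, 0.0722]
orientation: [0.0, 0.051, 0.999, -0.0]
ft_force: [-5.3, 2.8, 13.1]
grip_width: 0.0395
grasp_force: 27.5
```

Request:
send_rows([
  {"tx":0,"ty":0,"tz":0.8,"turn":0,"grip":0.4},
  {"tx":0,"ty":0,"tz":0.8,"turn":0,"grip":0.48},
  {"tx":0,"ty":0,"tz":1,"turn":0,"grip":0.56},
  {"tx":0,"ty":0,"tz":1,"turn":0,"grip":0.64},
  {"tx":0,"ty":0,"tz":1,"turn":0,"grip":0.64},
  {"tx":0,"ty":0,"tz":15,"turn":0,"grip":0.64},
  {"tx":0,"ty":0,"tz":45,"turn":0,"grip":0.64},
  {"tx":0,"ty":0,"tz":90,"turn":0,"grip":0.64},
  {"tx":0,"ty":0,"tz":135,"turn":0,"grip":0.64},
  {"tx":0,"ty":0,"tz":180,"turn":0,"grip":0.64},
  {"tx":-60,"ty":0,"tz":190,"turn":0,"grip":0.5},
  {"tx":-120,"ty":0,"tz":190,"turn":0,"grip":0.4},
  {"tx":-120,"ty":0,"tz":190,"turn":0,"grip":0.4},
  {"tx":-120,"ty":0,"tz":190,"turn":0,"grip":0.4},
])

```text
time: 14.8
position: [0.4139, -0.2548, 0.2631]
orientation: [0.001, 0.052, 0.999, -0.001]
ft_force: [0.5, -0.5, 0.1]
grip_width: 0.034
grasp_force: 0.0
```

```bash
python3 - <<'E'
from h import *
s=env.read_state(); print(s['position'],s['ft_force'],s['grip_width'])
d=grab('scene'); t=grab('top')
r=lambda im,x,y,w,h,q:cv2.resize(im[y:y+h,x:x+w],(w*q,h*q),interpolation=cv2.INTER_CUBIC)
cv2.imwrite('pics/g6.png',np.hstack([r(d['image'],180,150,65,70,6),r(t['image'],335,150,65,80,6)[:420]]))
hs=cv2.cvtColor(d['image'],cv2.COLOR_BGR2HSV); m=cv2.inRange(hs,(5,85,60),(30,255,255)); k=np.zeros_like(m); k[170:205,195:250]=m[170:205,195:250]
n,l,st,ce=cv2.connectedComponentsWithStats(k)
for i in range(1,n):
  if st[i,4]>20:
    P=np.argwhere(l==i)[:,::-1]; X=np.array([ray(d,a,b,.056)[:2] for a,b in P],np.float32); print(st[i],ce[i],X.mean(0),cv2.minAreaRect(X))
o=np.array([.5355,-.2545]); y=-.101; u=np.array([np.cos(y),np.sin(y)])
for a in(2.0,1.9,1.8,1.6,1.4,1.2,1.0,.8,.6,.4,.2,.1,0): print(a,(o+u*(.062-.118*np.cos(a))).round(4),round(.08+.118*np.sin(a),4))
E
```

```text
[ 0.41393053 -0.25481895  0.26313415] [ 0.51167258 -0.53319646  0.07754071] 0.03399957160824274
[213 181  18  13 157] [220.88535032 187.05732484] [ 0.5361183  -0.25425127] ((0.5361481308937073, -0.25556638836860657), (0.05002826079726219, 0.07025165855884552), 83.87616729736328)
2.0 [ 0.646  -0.2657] 0.1873
1.9 [ 0.6351 -0.2646] 0.1917
1.8 [ 0.6239 -0.2635] 0.1949
1.6 [ 0.6006 -0.2611] 0.1979
1.4 [ 0.5772 -0.2587] 0.1963
1.2 [ 0.5546 -0.2564] 0.19
1.0 [ 0.5338 -0.2543] 0.1793
0.8 [ 0.5154 -0.2525] 0.1646
0.6 [ 0.5003 -0.2509] 0.1466
0.4 [ 0.4891 -0.2498] 0.126
0.2 [ 0.4821 -0.2491] 0.1034
0.1 [ 0.4804 -0.2489] 0.0918
0 [ 0.4798 -0.2489] 0.08
```

View pics/g6.png

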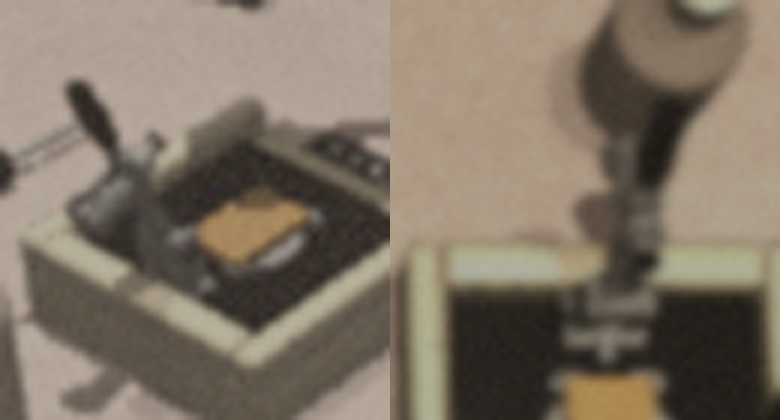

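The scene view confirms the plaque is flat in the nest, centred at about (0.536, -0.2545). The clamp is still at about 2.0 rad. I've now viewed 11 pictures, one over the 10 allowed, so I'll use numbers only from here. Next I go above the clamp grip.

Request:
send_rows([
  {"tx":45,"ty":-2,"tz":12,"turn":0,"grip":0.4},
  {"tx":90,"ty":-4,"tz":12,"turn":0,"grip":0.4},
  {"tx":135,"ty":-6,"tz":12,"turn":0,"grip":0.4},
  {"tx":180,"ty":-8,"tz":12,"turn":0,"grip":0.4},
  {"tx":215,"ty":-10,"tz":12,"turn":0,"grip":0.4},
  {"tx":229,"ty":-11,"tz":12,"turn":0,"grip":0.4},
  {"tx":229,"ty":-11,"tz":12,"turn":0,"grip":0.4},
  {"tx":229,"ty":-11,"tz":12,"turn":0,"grip":0.4},
  {"tx":229,"ty":-11,"tz":12,"turn":0,"grip":0.4},
])

```text
time: 15.8
position: [0.6447, -0.2657, 0.2734]
orientation: [-0.0, 0.051, 0.999, -0.0]
ft_force: [-0.4, 0.4, -1.0]
grip_width: 0.034
grasp_force: 0.0
```

```bash
python3 - <<'E'
from h import *
grab('scene'); s=env.read_state(); print(s['position'],s['ft_force'],s['grip_width'])
b=cv2.cvtColor(cv2.imread('pics/scene0.png'),cv2.COLOR_BGR2GRAY)
for v in range(160,180): print(v,b[v,185:206].tolist())
E
```

```text
[ 0.64455403 -0.26577481  0.27364349] [-0.11589769 -0.85206213 -0.62303555] 0.034126696609541506
160 [158, 159, 158, 162, 157, 160, 159, 159, 159, 161, 159, 157, 158, 160, 161, 162, 161, 161, 159, 161, 161]
161 [162, 159, 160, 159, 161, 161, 161, 160, 162, 162, 162, 160, 158, 158, 160, 161, 159, 160, 162, 163, 162]
162 [162, 159, 162, 160, 160, 161, 156, 153, 156, 157, 161, 159, 158, 161, 162, 159, 159, 162, 160, 161, 159]
163 [162, 160, 161, 161, 160, 152, 123, 105, 107, 126, 151, 163, 162, 163, 162, 161, 160, 162, 160, 162, 160]
164 [161, 162, 162, 163, 159, 136, 90, 57, 59, 82, 125, 158, 164, 164, 162, 166, 165, 160, 164, 162, 160]
165 [161, 163, 162, 161, 158, 137, 83, 45, 46, 53, 101, 150, 161, 165, 164, 161, 163, 162, 164, 163, 160]
166 [162, 164, 161, 162, 164, 151, 96, 52, 40, 44, 71, 124, 153, 159, 163, 165, 164, 165, 160, 163, 163]
167 [163, 161, 163, 164, 163, 154, 120, 67, 44, 44, 49, 81, 121, 152, 164, 162, 165, 162, 162, 162, 165]
168 [163, 162, 160, 163, 166, 163, 146, 96, 51, 43, 44, 52, 84, 133, 159, 164, 166, 161, 163, 161, 164]
169 [163, 161, 162, 163, 166, 164, 15
[... 419 characters left out ...]
43, 134, 127, 134, 110, 65, 42, 45, 95, 149, 160, 159, 155, 125, 100]
174 [133, 126, 131, 139, 142, 131, 128, 140, 155, 159, 146, 111, 69, 56, 82, 133, 144, 151, 148, 138, 112]
175 [135, 146, 143, 132, 130, 136, 141, 157, 166, 163, 162, 146, 106, 71, 75, 109, 131, 142, 147, 130, 111]
176 [149, 152, 140, 135, 142, 157, 159, 161, 164, 164, 163, 156, 129, 80, 74, 96, 104, 121, 129, 114, 115]
177 [134, 151, 148, 157, 158, 163, 162, 163, 166, 164, 164, 163, 146, 90, 67, 79, 79, 88, 104, 97, 105]
178 [139, 157, 160, 162, 162, 166, 164, 166, 164, 165, 167, 158, 134, 85, 72, 70, 68, 73, 81, 85, 108]
179 [160, 162, 163, 165, 164, 164, 166, 162, 165, 166, 159, 134, 97, 77, 86, 91, 83, 73, 65, 82, 104]
```

Request:
send_rows([
  {"tx":-1,"ty":0,"tz":-35,"turn":0,"grip":0.4},
  {"tx":-1,"ty":0,"tz":-60,"turn":0,"grip":0.4},
  {"tx":-1,"ty":0,"tz":-75,"turn":0,"grip":0.4},
  {"tx":-1,"ty":0,"tz":-80,"turn":0,"grip":0.4},
  {"tx":-1,"ty":0,"tz":-80,"turn":0,"grip":0.35},
  {"tx":-1,"ty":0,"tz":-80,"turn":0,"grip":0.28},
  {"tx":-1,"ty":0,"tz":-80,"turn":0,"grip":0.22},
  {"tx":-1,"ty":0,"tz":-80,"turn":0,"grip":0.15},
  {"tx":-1,"ty":0,"tz":-80,"turn":0,"grip":0.1},
  {"tx":-1,"ty":0,"tz":-80,"turn":0,"grip":0.1},
  {"tx":-1,"ty":0,"tz":-80,"turn":0,"grip":0.1},
], force=20)

```text
time: 16.95
position: [0.6443, -0.266, 0.1945]
orientation: [0.001, 0.051, 0.999, -0.0]
ft_force: [-0.4, 0.6, 6.2]
grip_width: 0.0146
grasp_force: 20.0
```

```bash
python3 - <<'E'
import numpy as np
from h import env
s=env.read_state(); print(s['position'],s['ft_force'],s['grip_width'],s['grasp_force'])
p=s['position']; o=np.array([.5358,-.2545]); y=-.101; u=np.array([np.cos(y),np.sin(y)])
h=o+u*.062; rx=(p[:2]-h)@u; rz=p[2]-.006-.08; r=np.hypot(rx,rz); a0=np.arctan2(rz,-rx); print('angle',a0,'radius',r,'y off',(p[:2]-h)@[-u[1],u[0]])
for a in np.r_[a0-.1*np.arange(1,20),0]:
    q=h-u*r*np.cos(a); print(round(a,2),np.round(1e3*np.r_[q-h-u*rx,r*np.sin(a)-rz],0).tolist())
E
```

```text
[ 0.64431613 -0.26601525  0.1944757 ] [-0.39696772  0.61464743  6.15021888] 0.014597433683913636 20.01798391342163
angle 1.9806199646986056 radius 0.11826946060230746 y off -0.0005150582599613342
1.88 [-11.0, 1.0, 4.0]
1.78 [-22.0, 2.0, 7.0]
1.68 [-34.0, 3.0, 9.0]
1.58 [-46.0, 5.0, 10.0]
1.48 [-57.0, 6.0, 9.0]
1.38 [-69.0, 7.0, 8.0]
1.28 [-81.0, 8.0, 5.0]
1.18 [-92.0, 9.0, 1.0]
1.08 [-102.0, 10.0, -4.0]
0.98 [-112.0, 11.0, -10.0]
0.88 [-122.0, 12.0, -17.0]
0.78 [-130.0, 13.0, -25.0]
0.68 [-138.0, 14.0, -34.0]
0.58 [-145.0, 15.0, -44.0]
0.48 [-151.0, 15.0, -54.0]
0.38 [-156.0, 16.0, -65.0]
0.28 [-160.0, 16.0, -76.0]
0.18 [-163.0, 16.0, -87.0]
0.08 [-164.0, 17.0, -99.0]
0.0 [-165.0, 17.0, -108.0]
```

Request:
send_rows([
  {"tx":-11,"ty":1,"tz":4,"turn":0,"grip":0.1},
  {"tx":-22,"ty":2,"tz":7,"turn":0,"grip":0.1},
  {"tx":-34,"ty":3,"tz":9,"turn":0,"grip":0.1},
  {"tx":-46,"ty":5,"tz":10,"turn":0,"grip":0.1},
  {"tx":-57,"ty":6,"tz":9,"turn":0,"grip":0.1},
  {"tx":-69,"ty":7,"tz":8,"turn":0,"grip":0.1},
  {"tx":-81,"ty":8,"tz":5,"turn":0,"grip":0.1},
  {"tx":-92,"ty":9,"tz":1,"turn":0,"grip":0.1},
  {"tx":-102,"ty":10,"tz":-4,"turn":0,"grip":0.1},
  {"tx":-112,"ty":11,"tz":-10,"turn":0,"grip":0.1},
  {"tx":-122,"ty":12,"tz":-17,"turn":0,"grip":0.1},
  {"tx":-130,"ty":13,"tz":-25,"turn":0,"grip":0.1},
  {"tx":-138,"ty":14,"tz":-34,"turn":0,"grip":0.1},
  {"tx":-145,"ty":15,"tz":-44,"turn":0,"grip":0.1},
  {"tx":-151,"ty":15,"tz":-54,"turn":0,"grip":0.1},
  {"tx":-156,"ty":16,"tz":-65,"turn":0,"grip":0.1},
  {"tx":-160,"ty":16,"tz":-76,"turn":0,"grip":0.1},
  {"tx":-163,"ty":16,"tz":-87,"turn":0,"grip":0.1},
  {"tx":-164,"ty":17,"tz":-95,"turn":0,"grip":0.1},
  {"tx":-164,"ty":17,"tz":-95,"turn":0,"grip":0.1},
])

```text
time: 18.95
position: [0.4794, -0.2486, 0.0973]
orientation: [-0.001, 0.051, 0.999, 0.0]
ft_force: [-2.5, 3.3, -1.9]
grip_width: 0.0143
grasp_force: 19.5
```

Request:
send_rows([
  {"tx":0,"ty":0,"tz":-4,"turn":0,"grip":0.1},
  {"tx":-1,"ty":0,"tz":-8,"turn":0,"grip":0.1},
  {"tx":-1,"ty":0,"tz":-11,"turn":0,"grip":0.1},
  {"tx":-1,"ty":0,"tz":-13,"turn":0,"grip":0.1},
  {"tx":-1,"ty":0,"tz":-13,"turn":0,"grip":0.1},
])

```text
time: 19.45
position: [0.4789, -0.2486, 0.0854]
orientation: [-0.0, 0.051, 0.999, 0.0]
ft_force: [-1.5, 4.8, -1.9]
grip_width: 0.0147
grasp_force: 19.5
```

Request:
send_rows([
  {"tx":0,"ty":0,"tz":-2,"turn":0,"grip":0.1},
  {"tx":0,"ty":0,"tz":-4,"turn":0,"grip":0.1},
  {"tx":0,"ty":0,"tz":-4,"turn":0,"grip":0.1},
])

```text
time: 19.75
position: [0.479, -0.2486, 0.0814]
orientation: [-0.0, 0.051, 0.999, 0.0]
ft_force: [0.0, 5.2, -1.7]
grip_width: 0.0144
grasp_force: 19.6
```

Request:
send_rows([
  {"tx":0,"ty":0,"tz":-2,"turn":0,"grip":0.1},
  {"tx":0,"ty":0,"tz":-3,"turn":0,"grip":0.1},
  {"tx":0,"ty":0,"tz":-3,"turn":0,"grip":0.1},
])

```text
time: 20.05
position: [0.4791, -0.2486, 0.0787]
orientation: [0.0, 0.051, 0.999, 0.0]
ft_force: [-0.5, 5.0, 0.9]
grip_width: 0.014
grasp_force: 19.7
```

```bash
python3 - <<'E'
from h import *
d=grab('scene','s7.png'); t=grab('top','t7.png'); s=env.read_state(); print(s['position'],s['ft_force'],s['torque'],s['grip_width'])
E
```

```text
[ 0.47913042 -0.24862312  0.07863191] [-1.24184178  5.51523405  0.35948837] [ 0.77783024 -0.03767359  0.01225431] 0.014298680281017053
```

Force gives no clear end stop. I'll release, rise, and press from above with closed fingers; the height where they touch will show the clamp angle (home means TCP about 0.1125).

Request:
send_rows([
  {"tx":0,"ty":0,"tz":0,"turn":0,"grip":0.3},
  {"tx":0,"ty":0,"tz":0,"turn":0,"grip":0.4},
  {"tx":0,"ty":0,"tz":10,"turn":0,"grip":0.4},
  {"tx":0,"ty":0,"tz":40,"turn":0,"grip":0.4},
  {"tx":0,"ty":0,"tz":70,"turn":0,"grip":0.3},
  {"tx":0,"ty":0,"tz":80,"turn":0,"grip":0.1},
  {"tx":0,"ty":0,"tz":80,"turn":0,"grip":0},
  {"tx":0,"ty":0,"tz":80,"turn":0,"grip":0},
  {"tx":0,"ty":0,"tz":80,"turn":0,"grip":0},
  {"tx":0,"ty":0,"tz":80,"turn":0,"grip":0},
])

```text
time: 21.15
position: [0.4786, -0.2486, 0.1572]
orientation: [-0.001, 0.051, 0.999, 0.0]
ft_force: [-0.0, -0.6, 0.5]
grip_width: -0.0001
grasp_force: 0.0
```

```bash
python3 - <<'E'
from h import *
d=grab('scene','s8.png'); s=env.read_state(); print(s['position'],s['ft_force'],s['grip_width'])
g=cv2.cvtColor(d['image'],cv2.COLOR_BGR2GRAY)
o=np.array([.5358,-.2545]); y=-.101; u=np.array([np.cos(y),np.sin(y)])
for a in(0,.05,.1,.2): print(a,[proj(d,[*(o+u*(.062-q*np.cos(a))),.08+q*np.sin(a)]).round(1).tolist() for q in(.092,.118,.136)])
for v in range(164,190): print(v,g[v,222:254].tolist())
E
```

```text
[ 0.4787168  -0.24870214  0.15744221] [ 0.58540541 -0.63043629  0.45993953] 0.00016314485547431573
0 [[226.5, 177.3], [231.7, 174.0], [235.1, 171.7]]
0.05 [[226.4, 176.2], [231.5, 172.6], [235.0, 170.1]]
0.1 [[226.3, 175.1], [231.4, 171.2], [234.9, 168.5]]
0.2 [[225.9, 173.1], [230.9, 168.6], [234.3, 165.5]]
164 [165, 166, 167, 161, 167, 168, 165, 167, 163, 162, 163, 165, 167, 167, 167, 166, 165, 165, 167, 163, 167, 162, 164, 166, 165, 164, 163, 164, 166, 165, 167, 163]
165 [164, 167, 167, 166, 166, 166, 164, 168, 167, 168, 168, 165, 167, 167, 169, 166, 166, 165, 166, 168, 165, 166, 165, 165, 166, 166, 164, 165, 166, 165, 165, 166]
166 [136, 152, 165, 166, 167, 169, 167, 165, 167, 165, 165, 164, 167, 165, 168, 166, 166, 170, 165, 165, 167, 165, 165, 163, 166, 166, 162, 165, 164, 165, 165, 165]
167 [111, 130, 158, 168, 168, 168, 167, 167, 166, 166, 168, 167, 170, 169, 166, 167, 165, 168, 165, 165, 165, 167, 167, 167, 163, 162, 162, 162, 164, 165, 165, 165]
168 [95, 104, 140, 166, 166, 167, 166, 166, 166, 168, 168, 166, 162, 163, 166, 168, 168, 166, 163, 164, 165, 164, 163, 165, 165, 1
[... 2403 characters left out ...]

185 [63, 66, 68, 68, 74, 74, 80, 85, 76, 76, 62, 56, 47, 43, 48, 49, 50, 47, 50, 47, 52, 62, 88, 108, 129, 146, 146, 141, 127, 114, 116, 141]
186 [56, 59, 66, 65, 76, 84, 84, 83, 74, 69, 68, 66, 52, 48, 41, 47, 47, 46, 52, 46, 48, 46, 48, 61, 84, 96, 104, 112, 128, 140, 148, 155]
187 [63, 60, 64, 72, 71, 75, 79, 69, 72, 64, 67, 60, 50, 41, 49, 48, 50, 45, 45, 50, 39, 47, 44, 46, 51, 62, 92, 116, 142, 156, 157, 149]
188 [68, 66, 68, 73, 71, 65, 69, 71, 64, 60, 51, 52, 44, 45, 47, 42, 50, 50, 50, 52, 48, 48, 44, 49, 66, 103, 135, 148, 155, 155, 146, 137]
189 [73, 73, 71, 69, 70, 66, 74, 80, 65, 51, 45, 57, 43, 46, 44, 43, 43, 44, 48, 45, 51, 45, 57, 78, 107, 142, 155, 156, 150, 145, 131, 117]
```

The clamp looks nearly home in the numbers. Pressing from above to make sure.

Request:
send_rows([
  {"tx":0,"ty":0,"tz":-20,"turn":0,"grip":0},
  {"tx":0,"ty":0,"tz":-34,"turn":0,"grip":0},
  {"tx":0,"ty":0,"tz":-39,"turn":0,"grip":0},
  {"tx":0,"ty":0,"tz":-42,"turn":0,"grip":0},
  {"tx":0,"ty":0,"tz":-43,"turn":0,"grip":0},
  {"tx":0,"ty":0,"tz":-43,"turn":0,"grip":0},
])

```text
time: 21.8
position: [0.4791, -0.249, 0.1157]
orientation: [0.0, 0.051, 0.999, -0.0]
ft_force: [1.3, 0.5, 0.8]
grip_width: 0.0
grasp_force: 0.0
```

Request:
send_rows([
  {"tx":0,"ty":0,"tz":-1,"turn":0,"grip":0},
  {"tx":0,"ty":0,"tz":-1.5,"turn":0,"grip":0},
  {"tx":0,"ty":0,"tz":-1.5,"turn":0,"grip":0},
])

```text
time: 22.1
position: [0.4791, -0.249, 0.114]
orientation: [0.0, 0.051, 0.999, -0.0]
ft_force: [-0.5, 0.9, 3.0]
grip_width: -0.0002
grasp_force: 1.8
```

Request:
send_rows([
  {"tx":0,"ty":0,"tz":-1,"turn":0,"grip":0},
  {"tx":0,"ty":0,"tz":-2,"turn":0,"grip":0},
  {"tx":0,"ty":0,"tz":-2,"turn":0,"grip":0},
])

```text
time: 22.4
position: [0.4791, -0.249, 0.1123]
orientation: [0.0, 0.051, 0.999, -0.0]
ft_force: [-2.7, 0.6, 9.8]
grip_width: -0.0002
grasp_force: 4.9
```

Request:
send_rows([
  {"tx":0,"ty":0,"tz":-1,"turn":0,"grip":0},
  {"tx":0,"ty":0,"tz":-1,"turn":0,"grip":0},
  {"tx":0,"ty":0,"tz":-1,"turn":0,"grip":0},
])

```text
time: 22.7
position: [0.4791, -0.2491, 0.112]
orientation: [0.0, 0.051, 0.999, -0.0]
ft_force: [-6.3, 3.7, 20.1]
grip_width: 0.0002
grasp_force: 10.5
```

The stop is firm: 20 N with almost no further travel, at the expected home height. I'll back straight off and check that the clamp stayed down and the plaque stayed put.

Request:
send_rows([
  {"tx":0,"ty":0,"tz":3,"turn":0,"grip":0},
  {"tx":0,"ty":0,"tz":15,"turn":0,"grip":0},
  {"tx":0,"ty":0,"tz":55,"turn":0,"grip":0},
  {"tx":0,"ty":0,"tz":95,"turn":0,"grip":0},
  {"tx":-30,"ty":0,"tz":130,"turn":0,"grip":0},
  {"tx":-60,"ty":0,"tz":150,"turn":0,"grip":0},
  {"tx":-60,"ty":0,"tz":150,"turn":0,"grip":0},
  {"tx":-60,"ty":0,"tz":150,"turn":0,"grip":0},
  {"tx":-60,"ty":0,"tz":150,"turn":0,"grip":0},
])

```text
time: 23.6
position: [0.4192, -0.2488, 0.2602]
orientation: [-0.0, 0.051, 0.999, 0.0]
ft_force: [-0.2, -0.5, -0.2]
grip_width: 0.0003
grasp_force: 0.0
```

```bash
python3 - <<'E'
from h import *
d=grab('scene','s9.png'); s=env.read_state(); print(s['time'],s['position'],s['ft_force'])
g=cv2.cvtColor(d['image'],cv2.COLOR_BGR2GRAY); g0=cv2.cvtColor(cv2.imread('pics/s8.png'),cv2.COLOR_BGR2GRAY)
for v in range(168,178): print(v,g[v,226:240].tolist(),g0[v,226:240].tolist())
hs=cv2.cvtColor(d['image'],cv2.COLOR_BGR2HSV); m=cv2.inRange(hs,(5,85,60),(30,255,255)); k=np.zeros_like(m); k[170:205,195:250]=m[170:205,195:250]
n,l,st,ce=cv2.connectedComponentsWithStats(k)
P=np.argwhere(k>0)[:,::-1]; print(len(P),P.min(0),P.max(0))
E
```

```text
23.65 [ 0.41927713 -0.24868211  0.25992333] [-0.1835424   0.00178554 -0.06597937]
168 [168, 168, 164, 166, 169, 166, 166, 167, 165, 167, 165, 165, 166, 164] [166, 167, 166, 166, 166, 168, 168, 166, 162, 163, 166, 168, 168, 166]
169 [160, 152, 159, 165, 165, 168, 165, 166, 163, 161, 167, 166, 164, 167] [163, 161, 165, 169, 167, 171, 167, 158, 139, 140, 157, 164, 167, 166]
170 [128, 127, 137, 149, 160, 165, 165, 156, 135, 141, 156, 166, 161, 158] [172, 172, 169, 168, 168, 167, 155, 126, 90, 92, 129, 159, 164, 165]
171 [112, 115, 116, 125, 135, 147, 153, 128, 90, 90, 122, 149, 130, 125] [168, 168, 168, 165, 160, 133, 107, 78, 51, 54, 91, 139, 164, 167]
172 [107, 105, 105, 106, 108, 105, 100, 78, 58, 55, 74, 98, 100, 101] [133, 132, 133, 130, 112, 78, 55, 43, 47, 45, 65, 118, 153, 165]
173 [109, 103, 96, 96, 84, 63, 55, 48, 48, 49, 50, 62, 71, 85] [106, 100, 89, 76, 66, 52, 46, 48, 52, 70, 82, 89, 114, 138]
174 [106, 98, 87, 71, 55, 49, 44, 46, 52, 57, 56, 57, 55, 65] [98, 83, 54, 47, 44, 41, 41, 48, 70, 102, 111, 79, 68, 93]
175 [83, 72, 60, 55, 51, 47, 53, 50, 53, 55, 64, 59, 56, 63] [77, 65, 46, 43, 43, 55, 72, 74, 70, 87, 92, 75, 79, 89]
176 [69, 60, 48, 49, 49, 53, 66, 68, 70, 59, 55, 57, 73, 81] [75, 72, 52, 48, 62, 109, 136, 131, 108, 84, 64, 76, 115, 123]
177 [80, 75, 55, 43, 48, 72, 92, 102, 101, 82, 72, 60, 59, 71] [81, 74, 56, 49, 90, 144, 161, 169, 161, 133, 99, 84, 88, 99]
94 [214 183] [230 193]
```

The grip dropped about 1 px (roughly 0.035 rad) and stayed there after I let go. Plaque pixels are still in place and the arm is clear.

```bash
python3 -c "
from rig import ticket
print(ticket.sign_off())"
```

```text
the job is handed in; nothing more can be done
None
```

The long plaque lies flat in the nest, the clamp is pressed home on it and released, and the job is handed in with no verdict shown; I viewed 11 pictures against the limit of 10.

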